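# Seat a heat sink on a circuit card and hold its spring clip open over both

## Task

Stand the finned heat sink with its flat plate flush against the front of the upright circuit card, centred on the yellow mark, and let go of it. Then take the orange spring clip off its parking rail by squeezing its handles, carry it to the card, and hold it squeezed wide open at the mark with one jaw behind the card and the other in front of the heat sink's plate, jaw tips well down past the top edge but touching nothing, so that I can check the seating before it bites. Finish while still holding the clip gaping there; leave the screwdriver, jar and capacitor alone.

Things in the scene. Friction and masses are not known exactly. Their poses are not given: they have to be found in the camera images.
- holder: Fixed holder, green circuit card clamped upright between black posts. Origin on the table under the card's middle; x: card normal, y: along the card, z up. Card 3 mm thick (x -1.5 to 1.5), 170 mm long, top edge at z 66 mm; its front is the -x face (robot side, copper patch). Posts 40 (x) by 22 (y) by 70 mm high at y -94 and 94; table free in front; behind, a 10 mm high bar to x 30 mm.
- mark (a point): The yellow mark: midpoint of the card's top edge, 66 mm above the table; axes as holder.
- sink: Loose finned aluminium heat sink, 100-160 g, standing. Origin on the table under its middle, z up; 32 mm deep (x), 60 mm wide (y). At +x its flat plate: x 11 to 16 mm, full width, 62 mm high. Fins fill x -16 to 11, 30 mm high; the flat ends at y -30 and 30 can be gripped. Seated, its axes match holder and its origin is at x -17.5, y 0 mm of the holder.
- sink_face (a point): Centre of the heat sink's flat outer face (+x side), 31 mm above its underside; axes as sink.
- rack: Fixed parking rail for the clip: base plate 60 mm (x) by 120 mm (y) by 8 mm, with an upright grey rail 6 mm thick (x), 100 mm long (y), top at 85 mm. Origin on the table under its middle.
- clip: Loose orange spring clip, 70 g, like a clothes peg, parked jaws down astride the rail, pin (11 mm thick) resting on it. Origin on the pin, 91 mm up; y along the pin (and rail), 22 mm wide; x: direction in which jaws and handles spread; z up. Flat handles rise 41 mm above the pin, leaning out 0.3 rad when parked (about 50 mm over their upper ends); squeezed together along x they spread the jaws.
- clip_jaw_a (a joint): Opening angle of the +x jaw (rad): 0 parked on the rail, -0.05 shut, 0.30 fully open at a stop; both jaws turn alike. At the stop the handles are upright, 26 mm over their outer faces, -3 to 43 mm from the pin's height. Squeezing takes about 4 N at first, 10 N fully open; harder just holds it at the stop.
- clip_jaw_b (a joint): The same for the -x jaw. While the handles are squeezed the clip may shift a few mm up or down in the fingers.
- tip_a (a point): Inner lower edge of the +x jaw's rubber pad (14 mm tall), mid width: 47 mm below the pin and 3 mm to its side when parked; 44 mm below and about 17 mm to its side when fully open (gap between tips about 34 mm).
- tip_b (a point): The same point of the -x jaw.
- screwdriver: Bystander: blue-handled screwdriver lying beyond the work, about 200 mm long; origin in its middle underneath.
- jar: Bystander: small closed jar, 48 mm across, 50 mm tall; origin under its middle.
- capacitor: Bystander: black can capacitor standing, 30 mm across, 36 mm tall; origin under its middle.
Mind the look-alikes: they are no part of the job. What is shaped like the sink but blue is not meant. Of the things that look like the holder, the larger one is meant.

How it is judged:
By the outcome, as a careful person would: the job done as asked, in the order asked, and still so for the second after the job is handed in, while the arm keeps its last pose, push and grip.
It also fails if it takes over 64 s, if anything falls off the work surface, if the arm or the gripper's body presses on something with over 40 N, if the wrist force passes 120 N, or if a joint passes its speed limit or range.

## Robot

A 6-joint arm with a two-finger parallel gripper is mounted at the origin on the work surface. World frame = base frame: x ahead of the robot, y to its left, z up, the work surface at z = 0. Lengths are in m, angles in rad, forces in N, time in s.
With the tool pointing down it reaches from about 0.4 to 0.825 m from the base axis. Payload 7 kg.
Tool frame: the origin (TCP) lies at the very end of the fingers, on their centre line; the grasp point (between the pads) lies 19 mm behind it; z points along the fingers, y is the line along which they close (so a half turn about z gives the same grasp; the last joint's range is limited). The gripper opens to 88 mm and grips with 3 to 60 N. Pads are 19 mm wide; open, the fingers measure 130 mm over their backs; the gripper's body (78 mm by 193 mm) begins 47 mm behind the grasp point.
Start: joints at [1.399, 0.359, 0.012, 0, -1.224, -0.288], TCP at [0.3, 0.605, 0.227] pointing down, gripper open.
Joint ranges: [-3.07, 3.07], [-1.43, 2.12], [-1.02, 1.25], [-3.03, 1.67], [-3.05, -0], [-3.03, 3.03]. Speed limits (rad/s): [2.39, 2.39, 3.01, 3.14, 3.14, 3.14].

## Interface

Orientations are given as [roll, pitch, yaw] about the fixed x, y, z axes, in that order (R = Rz(yaw) Ry(pitch) Rx(roll)).
In Python, from rig import sensors, vision, env gives the robot as it stands. The module is installed in compiled form; this text tells all that it offers.
- The arm moves only by the tool drive_tool, never from a script. Its argument "rows" is one flat list of numbers, 7 for each row, row after row: the shift along the tool's x, y, z in m, then the turn, a rotation vector about the tool's x, y, z in rad, then the finger opening in m, from 0 to 0.0876. In form: [tx, ty, tz, ax, ay, az, hand, tx, ty, tz, ax, ay, az, hand, ...]. A call has 1 to 10 rows; each row is the pose to reach, as a shift and turn from the pose commanded when the call began, along the tool's axes at that moment; what a row does not reach only later rows make up. A row lasts 1/12 s, in which the tool goes at most 41.7 mm and 7.16 degrees, less where a joint would pass 70% of its speed; a pose out of reach is approached as far as the arm can. A call with a gripper value outside its range is refused whole. The fingers move at their own pace and stop on an object; the grip force is fixed at half the most. Time passes only in rows, so rows that repeat a pose let the fingers close. It gives the time, the measured TCP pose, the force, the opening and the grip force at its end, in the units of the state.
- sensors.read_state(): the state, without advancing time (a new reading comes with each control period).
- vision.capture(name): name is "scene" or "side" or "wrist"; returns a dict with "color" (420x560x3 uint8, blue, green, red), "depth" (420x560 float32, m along the optical axis (not along the pixel's ray), 0 where there is no reading), "intrinsics" (3x3 intrinsics, pixels), "rvec" (rotation vector, rad) and "tvec" (3), from world to camera coordinates, as OpenCV has them. Camera axes: x right, y down, z forward; pixel columns grow to the right and rows downward; lengths in m; the calibration is good to about 2 mm. A picture is of the moment at which its call begins.
- env.sign_off(): hands the job in; it is judged then, once.
The state is a dict: "time_s": time; "joint_positions": joint angles; "qd": joint speeds; "tau": joint torques, N m; "ee_pos": TCP position; "ee_rot": TCP orientation; "contact_force": force on the tool from outside, world axes, zero at the start; "torque": the same for the moment, N m; "opening": finger opening in m; "grasp_force": force on a finger pad.
Only numpy, scipy, OpenCV 4.12 (cv2) and the standard library are available. Lean on these libraries where they do the work, as an engineer would, in place of code of your own. Each camera call takes 0.05 s, during which the arm holds its last target. There are 200 camera calls.

## Working session

There is one attempt and no reset: what is moved stays moved. The work goes in short steps, Python scripts to look and compute and a tool call to move; the robot and the scene stay as the last step left them, time stands still between calls to the robot, and variables do not carry over. Pictures are saved under pics/ and viewed, at most 10 in all, crops included, and the job is handed in when it is done.

Besides the shell and the picture viewer there is one more tool, called by a JSON object that holds its "fn" and its "kwargs", one argument or row to a line. drive_tool: Moves the arm, as the interface text tells. Its arguments: {"type":"object","properties":{"rows":{"type":"array"}},"required":["rows"]}

```bash
mkdir -p pics
cat > h.py <<'E'
import numpy as np, cv2
from rig import sensors, vision, env
def cap(n):
    c=vision.capture(n); R=cv2.Rodrigues(np.array(c["rvec"],float))[0]; t=np.array(c["tvec"],float).ravel()
    c["R"],c["t"]=R,t; return c
def pts(c):
    K=c["intrinsics"]; d=c["depth"]; v,u=np.indices(d.shape)
    p=np.stack([(u-K[0,2])/K[0,0]*d,(v-K[1,2])/K[1,1]*d,d],-1)
    return (p-c["t"])@c["R"]
E
python3 - <<'E'
from h import *
for n in("scene","side"):
    c=cap(n); cv2.imwrite(f"pics/{n}0.png",c["color"]); np.save(n+"0.npy",pts(c)); print(n,-c["R"].T@c["t"])
print(sensors.read_state())
E
```

```text
scene [1.37258499 0.2269157  0.70441533]
side [ 0.149902   -0.50713731  0.65706973]
{'time_s': 0.1, 'joint_positions': array([ 1.39911793e+00,  3.59313483e-01,  1.11467910e-02, -2.78262189e-04,
       -1.22405687e+00, -2.88077893e-01]), 'qd': array([-0.00172246, -0.00100444,  0.00205754,  0.00175781,  0.00048876,
       -0.00055977]), 'tau': array([-2.38002700e-03, -5.84162557e+01,  2.93752509e+01,  7.01562077e+00,
        1.02320398e-02, -5.20163394e-05]), 'ee_pos': array([0.29937436, 0.60451037, 0.22572135]), 'ee_rot': array([ 3.14014991e+00, -1.54707144e-04, -4.59850931e-01]), 'contact_force': array([-0.45058061,  0.20388538,  0.10864312]), 'torque': array([ 0.01318527, -0.00760814,  0.02027227]), 'grasp_force': 0.0, 'opening': 0.08769393324890132}
```

View pics/scene0.png

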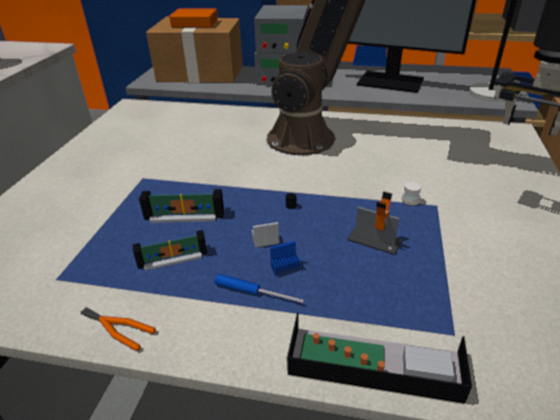

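View pics/side0.png

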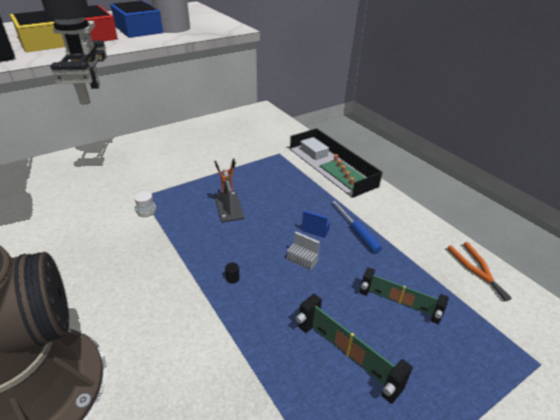

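The scene view shows two holders, at (182,207) and (171,250). The nearer one looks larger. The grey sink is at (265,235), with its blue look-alike at (285,257). The clip is on its rail at (383,213), the capacitor at (291,200), the jar at (411,194) and the screwdriver at (258,290). In the side view the holders are at (352,345) and (403,295), the sink at (303,250), the blue one at (315,224) and the clip at (227,180). I choose the larger holder, the grey sink and the clip on the rail (not the orange pliers), and will check sizes and a crop.

Run:
```python
from h import *
C={}
for n in("scene","side"):
    im=cv2.imread(f"pics/{n}0.png"); P=np.load(n+"0.npy"); hsv=cv2.cvtColor(im,cv2.COLOR_BGR2HSV).astype(int)
    H,S,V=hsv[...,0],hsv[...,1],hsv[...,2]; z=P[...,2]; ok=(z>0.005)&(z<.2)&(np.abs(P[...,1])<.7)&(P[...,0]>.3)&(P[...,0]<1)
    M=dict(green=ok&(H>40)&(H<90)&(S>80)&(z>.02),yellow=ok&(H>20)&(H<35)&(S>120),black=ok&(V<45)&(z>.05),
      orange=ok&(H<15)&(S>170)&(V>90)&(z>.04),grey=ok&(S<70)&(V>70))
    for k,m in M.items():
        nl,L,st,ce=cv2.connectedComponentsWithStats(m.astype(np.uint8))
        for i in range(1,nl):
            if st[i,4]<12: continue
            p=P[L==i]; 
            r=cv2.minAreaRect((p[:,:2]*1000).astype(np.float32))
            print(n,k,ce[i].round(),st[i,4],"med",np.median(p,0).round(4),"z",np.percentile(p[:,2],[2,98]).round(3),"rect",np.round(r[0],1),np.round(r[1],1),round(r[2],1))
a=cv2.imread("pics/scene0.png")[180:280,130:330]; b=cv2.imread("pics/side0.png")[210:310,200:400]; d=cv2.imread("pics/side0.png")[145:245,140:340]; e=cv2.imread("pics/scene0.png")[170:270,270:470]
cv2.imwrite("pics/crop.png",cv2.resize(np.vstack([np.hstack([a,b]),np.hstack([e,d])]),(800,400),interpolation=cv2.INTER_CUBIC))
```

```text
scene green [161. 201.] 300 med [ 0.5015 -0.2891  0.053 ] z [0.023 0.066] rect [ 493.1 -280.4] [26.5 81. ] 18.9
scene green [202. 200.] 271 med [ 0.4798 -0.1809  0.0534] z [0.022 0.067] rect [ 480.7 -187. ] [87.4 23.8] 87.7
scene green [188. 242.] 203 med [ 0.6351 -0.1612  0.0415] z [0.021 0.053] rect [ 639.3 -166.7] [17.4 63.5] 18.2
scene green [151. 249.] 212 med [ 0.6762 -0.2364  0.0415] z [0.022 0.052] rect [ 674.2 -231.1] [17.4 64.9] 40.7
scene green [360. 368.] 16 med [0.9091 0.2522 0.0495] z [0.048 0.052] rect [909.6 252.1] [24.9  3.9] 88.3
scene yellow [182. 204.] 40 med [ 0.4901 -0.2342  0.041 ] z [0.009 0.066] rect [ 490.5 -234.1] [6.6 6.1] 24.5
scene yellow [170. 248.] 28 med [ 0.6559 -0.1985  0.0323] z [0.009 0.051] rect [ 655.5 -199. ] [6.4 4.6] 49.5
scene black [145. 198.] 122 med [ 0.5206 -0.3206  0.0672] z [0.05  0.072] rect [ 510.8 -323.7] [45.4 19. ] 10.7
scene black [217. 197.] 121 med [ 0.4848 -0.1399  0.0675] z [0.052 0.072] rect [ 472.  -142.2] [43.2 22.6] 8.8
scene black [387. 195.] 36 med [0.4948 0.2814 0.1249] z [0.121 0.131] rect [494.3 281.9] [16.7  6. ] 63
[... 5203 characters left out ...]
6 0.062] rect [556.5   4.4] [35.1 61.6] 24.0
side grey [460. 252.] 14 med [ 0.8656 -0.1741  0.0136] z [0.013 0.015] rect [ 866.5 -172.6] [45.   2.3] 76.3
side grey [503. 291.] 102 med [ 0.8507 -0.2958  0.012 ] z [0.008 0.014] rect [ 855.2 -288.8] [54.6 16.3] 66.1
side grey [364. 285.] 46 med [ 0.6006 -0.1452  0.0368] z [0.021 0.042] rect [ 601.5 -142.9] [12.3 13.8] 25.6
side grey [438. 314.] 53 med [ 0.6704 -0.2715  0.0371] z [0.02  0.041] rect [ 672.1 -270.9] [12.3 12.4] 21.2
side grey [301. 318.] 74 med [ 0.4413 -0.1488  0.0489] z [0.035 0.053] rect [ 442.9 -146.7] [13.9 14.7] 11.6
side grey [389. 389.] 112 med [ 0.4804 -0.3316  0.0495] z [0.029 0.053] rect [ 481.6 -329. ] [14.6 17.3] 12.3
```

View pics/crop.png

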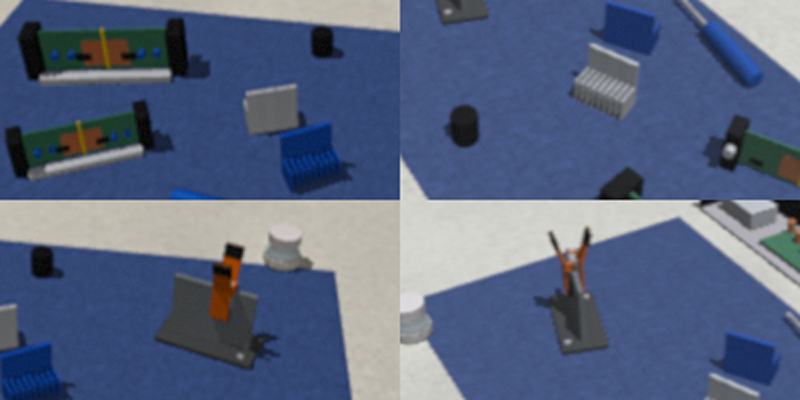

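The crop confirms the grey finned sink, with its flat plate facing the far camera and its fins toward the robot. The larger holder has 188 mm post spacing and its card top is at 66 mm. The orange clip sits astride the rail. Next are the precise poses.

```bash
cat >> h.py <<'E'
def line(p):  # robust xy line: point, dir
    vx,vy,x,y=cv2.fitLine((p[:,:2]*1000).astype(np.float32),cv2.DIST_HUBER,0,.5,.01).ravel(); return np.array([x,y]),np.array([vx,vy])*np.sign(vy)
def yaw_of_y(d): return np.arctan2(-d[0],d[1])
def loc(P,o,yaw):
    q=P[...,:2]-o; c,s=np.cos(yaw),np.sin(yaw)
    return np.stack([q[...,0]*c+q[...,1]*s,-q[...,0]*s+q[...,1]*c,P[...,2]],-1)*1000
def sel(P,cx,cy,r,z0,z1): return P[(np.hypot(P[...,0]-cx,P[...,1]-cy)<r)&(P[...,2]>z0)&(P[...,2]<z1)]
E
python3 - <<'E'
from h import *
S,D=np.load("scene0.npy"),np.load("side0.npy")
def rep(name,o,d): print(name,o.round(1),"yaw",round(float(yaw_of_y(d)),4))
# card
for n,P in(("back",S),("front",D)):
    p=sel(P,.488,-.2335,.075,.025,.06); o,d=line(p); q=loc(p,o/1000,yaw_of_y(d)); p=p[abs(q[:,0])<3]; o,d=line(p); rep("card "+n,o,d)
# sink: plate face from scene, top strip both
p=sel(S,.57,.005,.045,.01,.055); o,d=line(p); p=p[abs(loc(p,o/1000,yaw_of_y(d))[:,0])<4]; o,d=line(p); rep("plate",o,d)
y=yaw_of_y(d); q=loc(p,o/1000,y); print("width",np.percentile(q[:,1],[0,1,99,100]).round(1))
for n,P in(("S",S),("D",D)):
    q=loc(sel(P,.565,.005,.05,.054,.07),o/1000,y); print("top",n,len(q),np.percentile(q,[2,50,98],axis=0).round(1).tolist())
q=loc(sel(D,.565,.005,.055,.006,.05),o/1000,y); print("fins",np.percentile(q,[1,99],axis=0).round(1).tolist())
# rail
p=np.vstack([sel(P,.513,.275,.06,.08,.088) for P in(S,D)]); o,d=line(p); p=p[abs(loc(p,o/1000,yaw_of_y(d))[:,0])<6]; o,d=line(p); rep("rail",o,d); y=yaw_of_y(d)
for n,P in(("S",S),("D",D)):
    q=loc(sel(P,.513,.275,.06,.08,.088),o/1000,y); print("railtop",n,np.percentile(q,[2,50,98],axis=0).round(1).tolist())
    q=loc(sel(P,.515,.276,.05,.115,.14),o/1000,y)
    for s in(-1,1):
        k=q[q[:,0]*s>0]; print("handle",n,s,len(k),np.percentile(k,[3,50,97],axis=0).round(1).tolist())
E
```

```text
card back [ 490.2 -233.9] yaw 0.2104
card front [ 487.4 -237.9] yaw 0.208
plate [572.2   8.9] yaw 0.4176
width [-29.5 -29.2  30.   30.9]
top S 100 [[-5.3, -28.0, 54.6], [-0.2, 1.3, 59.7], [2.3, 29.0, 63.0]]
top D 108 [[-5.7, -27.0, 54.4], [-3.4, 0.6, 59.8], [1.0, 30.5, 63.1]]
fins [[-32.2, -28.0, 6.4], [-1.5, 31.5, 49.4]]
rail [509.4 260.3] yaw -0.3189
railtop S [[-6.2, -42.7, 80.2], [1.4, 8.9, 84.2], [12.8, 52.8, 87.6]]
handle S -1 79 [[-24.0, 4.6, 115.1], [-20.1, 15.0, 124.0], [-16.3, 25.4, 132.8]]
handle S 1 61 [[17.9, 5.8, 116.6], [21.6, 16.2, 125.7], [24.8, 26.0, 132.1]]
railtop D [[-14.7, -43.2, 80.3], [-2.7, -7.1, 84.7], [7.6, 51.4, 88.0]]
handle D -1 27 [[-26.9, 4.3, 115.4], [-23.4, 8.7, 127.0], [-17.7, 26.2, 132.4]]
handle D 1 35 [[13.9, 5.4, 115.4], [17.4, 10.9, 125.7], [21.1, 25.5, 132.3]]
```

Add to h.py:
```python
from scipy.spatial.transform import Rotation as Rot
def go(x,y,z,yaw,start=None):
    s=sensors.read_state(); p,r=(s["ee_pos"],s["ee_rot"]) if start is None else (np.array(start[:3]),[np.pi,0,start[3]])
    A=Rot.from_euler("xyz",r); B=Rot.from_euler("xyz",[np.pi,0,yaw])
    print("t",round(s["time_s"],2),"at",np.round(s["ee_pos"],4),np.round(s["ee_rot"],4),"F",np.round(s["contact_force"],1),"open",round(s["opening"],4),"gf",round(s["grasp_force"],1))
    print("row",np.round(A.inv().apply(np.array([x,y,z])-p),4),np.round((A.inv()*B).as_rotvec(),4))
```

```text
(no output)
```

{"fn": "drive_tool", "kwargs": {
  "rows": [0.25, 0.213, 0.014, 0, 0, -0.44, 0.0876, 0.25, 0.213, 0.014, 0, 0, -0.44, 0.0876, 0.25, 0.213, 0.014, 0, 0, -0.44, 0.0876, 0.25, 0.213, 0.014, 0, 0, -0.44, 0.0876, 0.25, 0.213, 0.014, 0, 0, -0.44, 0.0876, 0.25, 0.213, 0.014, 0, 0, -0.44, 0.0876, 0.25, 0.213, 0.014, 0, 0, -0.44, 0.0876, 0.25, 0.213, 0.014, 0, 0, -0.44, 0.0876, 0.25, 0.213, 0.014, 0, 0, -0.44, 0.0876, 0.25, 0.213, 0.014, 0, 0, -0.44, 0.0876]
}}

```text
time_s: 0.93
ee_pos: [0.4295, 0.3011, 0.2125]
ee_rot: [3.142, 0.0, -0.023]
contact_force: [-0.1, 0.9, -0.6]
opening: 0.0874
grasp_force: 0.0
```

```bash
python3 -c "
from h import *
go(.557,.003,.15,.4176)"
```

```text
t 0.93 at [0.4295 0.3011 0.2125] [ 3.1415e+00  2.0000e-04 -2.3000e-02] F [-0.1  0.9 -0.6] open 0.0874 gf 0.0
row [0.1343 0.2951 0.0625] [-0.000e+00  2.000e-04 -4.406e-01]
```

{"fn": "drive_tool", "kwargs": {
  "rows": [0.134, 0.295, 0.062, 0, 0, -0.441, 0.0876, 0.134, 0.295, 0.062, 0, 0, -0.441, 0.0876, 0.134, 0.295, 0.062, 0, 0, -0.441, 0.0876, 0.134, 0.295, 0.062, 0, 0, -0.441, 0.0876, 0.134, 0.295, 0.062, 0, 0, -0.441, 0.0876, 0.134, 0.295, 0.062, 0, 0, -0.441, 0.0876, 0.134, 0.295, 0.062, 0, 0, -0.441, 0.0876, 0.134, 0.295, 0.062, 0, 0, -0.441, 0.0876, 0.134, 0.295, 0.062, 0, 0, -0.441, 0.0876, 0.134, 0.295, 0.062, 0, 0, -0.441, 0.0876]
}}

```text
time_s: 1.77
ee_pos: [0.5576, 0.0038, 0.1492]
ee_rot: [-3.141, 0.002, 0.418]
contact_force: [0.4, 0.2, -0.9]
opening: 0.0876
grasp_force: 0.0
```

```bash
python3 -c "
from h import *
go(.557,.003,.010,.4176)
c=cap('wrist'); cv2.imwrite('pics/w1.png',c['color']); P=pts(c); o=np.array([.557,.003])
p=sel(P,.557,.003,.06,.055,.07); l,d=line(p); print(len(p),l,yaw_of_y(d)); q=loc(p,o,.4176); print(np.percentile(q,[2,50,98],axis=0).round(1))
q=loc(sel(P,.557,.003,.06,.022,.035),o,.4176); print(np.percentile(q,[2,50,98],axis=0).round(1))"
```

```text
t 1.77 at [0.5576 0.0038 0.1492] [-3.1414e+00  2.3000e-03  4.1810e-01] F [ 0.4  0.2 -0.9] open 0.0876 gf 0.0
row [-0.0005  0.0005  0.1392] [-0.0001  0.0023  0.0005]
640 [570.774     11.595997] 0.42122948
[[ 12.9 -26.3  55.5]
 [ 16.1   2.   61.1]
 [ 18.1  31.2  62.4]]
[[-13.9 -27.4  22.5]
 [ -1.2   2.3  29.1]
 [ 18.1  31.5  34.5]]
```

View pics/w1.png

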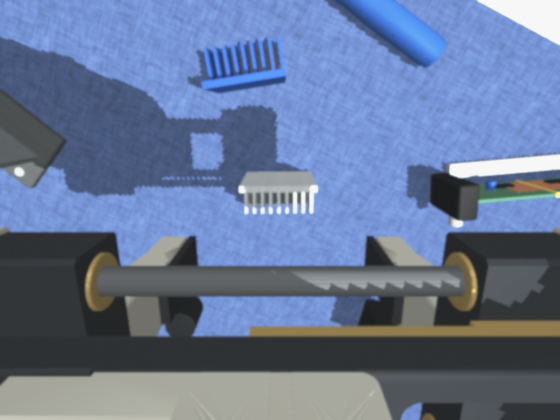

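The wrist view shows the sink upright at (278,190), square to the fingers and within 2 mm of centre. I go straight down and grip.

{"fn": "drive_tool", "kwargs": {
  "rows": [0, 0, 0.04, 0, 0, 0, 0.0876, 0, 0, 0.08, 0, 0, 0, 0.0876, 0, 0, 0.11, 0, 0, 0, 0.0876, 0, 0, 0.125, 0, 0, 0, 0.0876, 0, 0, 0.138, 0, 0, 0, 0.0876, 0, 0, 0.138, 0, 0, 0, 0.0876, 0, 0, 0.138, 0, 0, 0, 0.07, 0, 0, 0.138, 0, 0, 0, 0.06, 0, 0, 0.138, 0, 0, 0, 0.05, 0, 0, 0.138, 0, 0, 0, 0.05]
}}

```text
time_s: 2.65
ee_pos: [0.5579, 0.0061, 0.0138]
ee_rot: [3.141, -0.002, 0.422]
contact_force: [-0.0, -0.5, 0.5]
opening: 0.0661
grasp_force: 0.0
```

{"fn": "drive_tool", "kwargs": {
  "rows": [0, 0, 0, 0, 0, 0, 0.04, 0, 0, 0, 0, 0, 0, 0.04, 0, 0, 0, 0, 0, 0, 0.04, 0, 0, 0, 0, 0, 0, 0.04]
}}

```text
time_s: 2.98
ee_pos: [0.5578, 0.0058, 0.0135]
ee_rot: [3.142, -0.002, 0.421]
contact_force: [-2.1, 2.6, 7.4]
opening: 0.0597
grasp_force: 30.0
```

```bash
python3 -c "
from h import *
go(.557,.004,.05,.4176)
for n in ('side','wrist'):
    c=cap(n); P=pts(c); o=np.array([.557,.004])
    p=sel(P,.557,.004,.06,.057,.064); l,d=line(p); print(n,len(p),l,yaw_of_y(d)); q=loc(p,o,.4176); print(np.percentile(q,[2,50,98],axis=0).round(1))"
```

```text
t 2.98 at [0.5578 0.0058 0.0135] [ 3.1415e+00 -1.6000e-03  4.2120e-01] F [-2.1  2.6  7.4] open 0.0597 gf 30.0
row [-0.0014  0.0013 -0.0365] [ 0.0001 -0.0016  0.0036]
side 66 [553.4022    25.541395] 0.9542817
[[-10.3 -10.8  57.5]
 [ 12.   21.7  61. ]
 [ 17.   45.1  63.1]]
wrist 958 [556.9531      5.2475724] 0.43309268
[[ -7.  -32.9  57.1]
 [  0.2   3.6  59. ]
 [ 18.1  34.7  63.4]]
```

{"fn": "drive_tool", "kwargs": {
  "rows": [0, 0, -0.02, 0, 0, 0, 0.04, 0, 0, -0.045, 0, 0, 0, 0.04, 0, 0, -0.07, 0, 0, 0, 0.04, 0, 0, -0.09, 0, 0, 0, 0.04, -0.015, 0.013, -0.09, 0, 0, 0.015, 0.04, -0.035, 0.03, -0.09, 0, 0, 0.035, 0.04, -0.06, 0.05, -0.09, 0, 0, 0.06, 0.04, -0.085, 0.07, -0.09, 0, 0, 0.085, 0.04, -0.106, 0.089, -0.09, 0, 0, 0.105, 0.04, -0.106, 0.089, -0.09, 0, 0, 0.105, 0.04]
}}

```text
time_s: 3.92
ee_pos: [0.4938, -0.1222, 0.1024]
ee_rot: [-3.141, 0.002, 0.312]
contact_force: [0.2, -0.1, -1.7]
opening: 0.0598
grasp_force: 30.0
```

```bash
python3 -c "
from h import *
go(.4368,-.2442,.1,.209)"
```

```text
t 3.92 at [ 0.4938 -0.1222  0.1024] [-3.141e+00  1.600e-03  3.118e-01] F [ 0.2 -0.1 -1.7] open 0.0598 gf 30.0
row [-0.0917  0.0986  0.0025] [-0.0005  0.0016  0.1028]
```

{"fn": "drive_tool", "kwargs": {
  "rows": [-0.02, 0.022, 0, 0, 0, 0.025, 0.04, -0.045, 0.048, 0, 0, 0, 0.05, 0.04, -0.07, 0.075, 0, 0, 0, 0.08, 0.04, -0.092, 0.099, 0, 0, 0, 0.103, 0.04, -0.092, 0.099, 0.02, 0, 0, 0.103, 0.04, -0.092, 0.099, 0.045, 0, 0, 0.103, 0.04, -0.092, 0.099, 0.07, 0, 0, 0.103, 0.04, -0.092, 0.099, 0.083, 0, 0, 0.103, 0.04, -0.092, 0.099, 0.083, 0, 0, 0.103, 0.04, -0.092, 0.099, 0.083, 0, 0, 0.103, 0.04]
}}

```text
time_s: 4.75
ee_pos: [0.4397, -0.2418, 0.0192]
ee_rot: [-3.141, 0.002, 0.213]
contact_force: [1.0, -0.1, -0.4]
opening: 0.0595
grasp_force: 30.0
```

```bash
python3 -c "
from h import *
go(.471,-.2369,.013,.209)
o=np.array([.4881,-.2333])
for n in ('side','scene','wrist'):
    c=cap(n); P=pts(c); cv2.imwrite(f'pics/b_{n}.png',c['color']); q=loc(P,o,.209).reshape(-1,3)
    k=q[(abs(q[:,0]+20)<40)&(abs(q[:,1])<40)&(q[:,2]>58)&(q[:,2]<72)]
    h,e=np.histogram(k[:,0],np.arange(-60,22,2)); print(n,[(int(a),int(b)) for a,b in zip(e,h) if b])
    for lo,hi in((-40,-15),(-6,6)):
        m=k[(k[:,0]>lo)&(k[:,0]<hi)]
        if len(m): print('  ',np.percentile(m,[3,50,97],axis=0).round(1).tolist())"
```

```text
t 4.75 at [ 0.4397 -0.2418  0.0192] [-3.1411e+00  1.7000e-03  2.1320e-01] F [ 1.  -0.1 -0.4] open 0.0595 gf 30.0
row [0.0316 0.0018 0.0062] [-0.0005  0.0017  0.0042]
side [(-56, 1), (-54, 1), (-52, 7), (-50, 5), (-48, 6), (-46, 2), (-44, 1), (-4, 2), (-2, 10)]
   [[-2.4, -16.8, 58.2], [-1.6, -7.7, 59.8], [-0.5, 3.0, 61.7]]
scene [(-60, 1), (-54, 3), (-52, 1), (-50, 3), (-46, 3), (-42, 1), (-40, 14), (-38, 17), (-36, 28), (-34, 30), (-32, 34), (-30, 4), (-28, 1), (-4, 3), (-2, 13), (0, 38), (2, 34), (4, 11)]
   [[-39.1, -37.6, 58.3], [-33.7, 3.6, 64.7], [-29.6, 35.9, 70.1]]
   [[-1.9, -37.4, 58.4], [1.5, -0.7, 63.0], [4.6, 36.4, 67.5]]
wrist [(-58, 30), (-56, 149), (-54, 163), (-52, 168), (-50, 173), (-48, 162), (-46, 139), (-44, 42), (-42, 9), (-34, 45), (-32, 1126), (-2, 396), (0, 1268), (2, 1131)]
   [[-32.0, -26.9, 58.2], [-31.4, 1.1, 61.5], [-30.9, 29.7, 65.0]]
   [[-0.5, -37.5, 58.9], [1.6, 0.3, 65.0], [2.7, 37.4, 66.3]]
```

View pics/b_side.png

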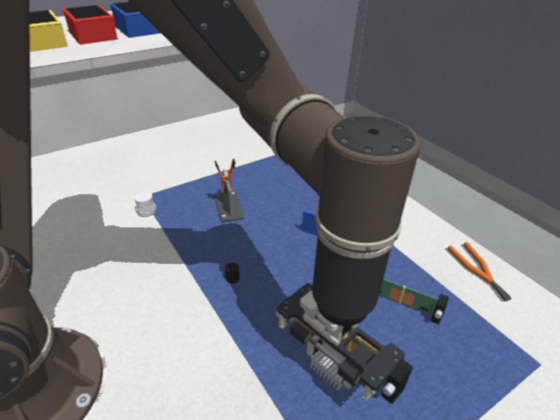

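The side view shows the gripper holding the sink in front of the large card at about (330,365). The gap to the card is about 29 mm.

{"fn": "drive_tool", "kwargs": {
  "rows": [0.008, 0.001, 0.001, 0, 0, 0.002, 0.04, 0.015, 0.0017, 0.002, 0, 0, 0.004, 0.04, 0.02, 0.0017, 0.003, 0, 0, 0.004, 0.04, 0.024, 0.0017, 0.004, 0, 0, 0.004, 0.04, 0.024, 0.0017, 0.004, 0, 0, 0.004, 0.04, 0.024, 0.0017, 0.004, 0, 0, 0.004, 0.04]
}}

```text
time_s: 5.4
ee_pos: [0.4641, -0.2382, 0.0154]
ee_rot: [-3.141, 0.0, 0.209]
contact_force: [0.0, 1.6, -0.8]
opening: 0.06
grasp_force: 30.0
```

```bash
python3 -c "
from h import *
go(.471,-.2369,.013,.209)
o=np.array([.4881,-.2333])
c=cap('wrist'); P=pts(c); q=loc(P,o,.209)
hsv=cv2.cvtColor(c['color'],cv2.COLOR_BGR2HSV).astype(int); m=(hsv[...,0]>20)&(hsv[...,0]<35)&(hsv[...,1]>120)&(abs(q[...,1])<30)&(abs(q[...,0])<20)
for a,b in((60,70),(10,60)):
  k=q[m&(q[...,2]>a)&(q[...,2]<b)]; print('mark',len(k),np.percentile(k,[3,50,97],axis=0).round(1).tolist() if len(k) else '')
s=(hsv[...,1]<60)&(q[...,2]>54)&(q[...,2]<66)&(abs(q[...,1])<40)&(q[...,0]>-14)&(q[...,0]<2); print('plate',s.sum(),np.percentile(q[s],[1,3,50,97,99],axis=0).round(1).tolist())
cv2.imwrite('pics/w2.png',c['color'])"
```

```text
t 5.4 at [ 0.4641 -0.2382  0.0154] [-3.1414e+00  4.0000e-04  2.0950e-01] F [ 0.   1.6 -0.8] open 0.06 gf 30.0
row [0.007  0.0002 0.0023] [-0.0002  0.0004  0.0005]
mark 180 [[-0.8, -1.1, 60.7], [2.3, 0.6, 65.5], [3.5, 2.4, 66.8]]
mark 331 [[2.7, -1.3, 12.5], [3.1, 0.7, 41.3], [3.5, 2.4, 58.8]]
plate 1134 [[-8.7, -31.9, 54.1], [-8.6, -28.8, 54.2], [-8.0, -0.1, 57.4], [-0.1, 29.4, 65.6], [-0.0, 32.9, 65.8]]
```

View pics/w2.png

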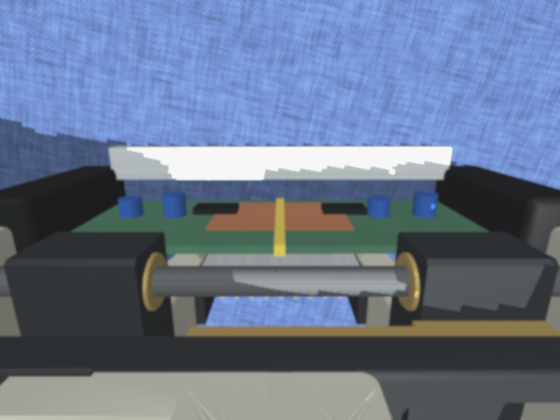

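The wrist view shows the mark at column 280 and the plate, about columns 203–357, centred under it. The remaining gap is about 6–8 mm. I lower it to the table and then creep forward.

{"fn": "drive_tool", "kwargs": {
  "rows": [0, 0, 0.0015, 0, 0, 0, 0.04, 0.002, 0, 0.0025, 0, 0, 0, 0.04, 0.004, 0, 0.0025, 0, 0, 0, 0.04, 0.005, 0, 0.0025, 0, 0, 0, 0.04, 0.005, 0, 0.0025, 0, 0, 0, 0.04, 0.005, 0, 0.0025, 0, 0, 0, 0.04]
}}

```text
time_s: 5.95
ee_pos: [0.4667, -0.2377, 0.0136]
ee_rot: [-3.141, 0.003, 0.209]
contact_force: [-7.3, -0.9, 12.5]
opening: 0.0597
grasp_force: 30.0
```

{"fn": "drive_tool", "kwargs": {
  "rows": [0.0005, 0, 0, 0, 0, 0, 0.04, 0.001, 0, 0, 0, 0, 0, 0.04, 0.0015, 0, 0, 0, 0, 0, 0.04, 0.0015, 0, 0, 0, 0, 0, 0.04]
}}

```text
time_s: 6.28
ee_pos: [0.468, -0.2375, 0.0136]
ee_rot: [-3.141, 0.004, 0.209]
contact_force: [-7.5, -1.0, 12.8]
opening: 0.0599
grasp_force: 30.0
```

```bash
cat > w.py <<'E'
from h import *
import sys
go(.471,-.2369,.013,.209)
o=np.array([.4881,-.2333])
c=cap('wrist'); P=pts(c); q=loc(P,o,.209)
hsv=cv2.cvtColor(c['color'],cv2.COLOR_BGR2HSV).astype(int); m=(hsv[...,0]>20)&(hsv[...,0]<35)&(hsv[...,1]>120)&(abs(q[...,1])<30)&(abs(q[...,0])<20)
k=q[m&(q[...,2]>60)&(q[...,2]<70)]; print('mark',len(k),np.percentile(k,[3,50,97],axis=0).round(1).tolist() if len(k) else '')
s=(hsv[...,1]<60)&(q[...,2]>54)&(q[...,2]<66)&(abs(q[...,1])<40)&(q[...,0]>-14)&(q[...,0]<2); print('plate',s.sum(),np.percentile(q[s],[1,3,50,97,99],axis=0).round(1).tolist())
cv2.imwrite(f'pics/{sys.argv[1]}.png',c['color'])
E
python3 w.py w3
```

```text
t 6.28 at [ 0.468  -0.2375  0.0136] [-3.141   0.0036  0.2089] F [-7.5 -1.  12.8] open 0.0599 gf 30.0
row [0.0031 0.0001 0.0005] [-0.0006  0.0036 -0.0001]
mark 155 [[0.3, -1.3, 60.6], [2.8, 0.5, 65.3], [3.5, 2.3, 66.7]]
plate 17 [[-14.0, -33.8, 63.4], [-14.0, -33.8, 63.4], [-13.6, 33.3, 65.1], [0.5, 37.0, 65.8], [0.5, 39.0, 65.9]]
```

{"fn": "drive_tool", "kwargs": {
  "rows": [0.0007, 0, 0, 0, 0, 0, 0.04, 0.0014, 0, 0, 0, 0, 0, 0.04, 0.002, 0, 0, 0, 0, 0, 0.04, 0.002, 0, 0, 0, 0, 0, 0.04]
}}

```text
time_s: 6.67
ee_pos: [0.47, -0.2371, 0.0135]
ee_rot: [-3.141, 0.004, 0.209]
contact_force: [-7.5, -1.2, 12.1]
opening: 0.0594
grasp_force: 30.0
```

{"fn": "drive_tool", "kwargs": {
  "rows": [0.0005, 0, 0, 0, 0, 0, 0.04, 0.001, 0, 0, 0, 0, 0, 0.04, 0.001, 0, 0, 0, 0, 0, 0.04]
}}

```text
time_s: 6.92
ee_pos: [0.4709, -0.2369, 0.0135]
ee_rot: [-3.141, 0.004, 0.209]
contact_force: [-8.3, -1.9, 12.5]
opening: 0.0597
grasp_force: 30.0
```

{"fn": "drive_tool", "kwargs": {
  "rows": [0.0005, 0, 0, 0, 0, 0, 0.04, 0.001, 0, 0, 0, 0, 0, 0.04, 0.001, 0, 0, 0, 0, 0, 0.04]
}}

```text
time_s: 7.17
ee_pos: [0.4714, -0.2367, 0.0135]
ee_rot: [-3.141, 0.004, 0.209]
contact_force: [-8.8, -2.4, 14.7]
opening: 0.06
grasp_force: 30.0
```

```bash
python3 w.py w4
```

```text
t 7.17 at [ 0.4714 -0.2367  0.0135] [-3.1409  0.0044  0.2087] F [-8.8 -2.4 14.7] open 0.06 gf 30.0
row [-0.0005  0.0001  0.0005] [-0.0007  0.0044 -0.0003]
mark 56 [[2.6, -1.0, 60.2], [3.2, 0.7, 62.1], [3.5, 2.3, 64.5]]
plate 151 [[-14.0, -33.9, 58.2], [-14.0, -33.9, 58.4], [-12.9, 29.8, 62.0], [-9.5, 33.9, 65.8], [-9.3, 33.9, 65.9]]
```

{"fn": "drive_tool", "kwargs": {
  "rows": [0.0005, 0, 0, 0, 0, 0, 0.04, 0.001, 0, 0, 0, 0, 0, 0.04, 0.0015, 0, 0, 0, 0, 0, 0.04, 0.0015, 0, 0, 0, 0, 0, 0.04]
}}

```text
time_s: 7.55
ee_pos: [0.4715, -0.2367, 0.0135]
ee_rot: [-3.14, 0.007, 0.209]
contact_force: [-13.0, -2.7, 17.5]
opening: 0.0594
grasp_force: 30.0
```

Contact made: the advance stopped and the force rose. I ease the down-push, keep the forward push, and open.

{"fn": "drive_tool", "kwargs": {
  "rows": [0, 0, -0.0008, 0, 0, 0, 0.04, 0, 0, -0.0012, 0, 0, 0, 0.04, 0, 0, -0.0012, 0, 0, 0, 0.04, 0, 0, -0.0012, 0, 0, 0, 0.064, 0, 0, -0.0012, 0, 0, 0, 0.07, 0, 0, -0.0012, 0, 0, 0, 0.074, 0, 0, -0.0012, 0, 0, 0, 0.074, 0, 0, -0.0012, 0, 0, 0, 0.074]
}}

```text
time_s: 8.22
ee_pos: [0.4754, -0.236, 0.0142]
ee_rot: [-3.142, 0.001, 0.209]
contact_force: [-2.3, -3.4, 0.6]
opening: 0.0739
grasp_force: 1.6
```

{"fn": "drive_tool", "kwargs": {
  "rows": [0, 0, -0.03, 0, 0, 0, 0.074, 0, 0, -0.06, 0, 0, 0, 0.074, 0, 0, -0.1, 0, 0, 0, 0.074, 0, 0, -0.14, 0, 0, 0, 0.074, -0.04, -0.02, -0.14, 0, 0, 0, 0.074, -0.06, -0.05, -0.14, 0, 0, 0, 0.08, -0.06, -0.09, -0.14, 0, 0, 0, 0.0876, -0.06, -0.13, -0.14, 0, 0, 0, 0.0876, -0.06, -0.13, -0.14, 0, 0, 0, 0.0876]
}}

```text
time_s: 8.97
ee_pos: [0.3896, -0.1163, 0.1551]
ee_rot: [-3.14, -0.004, 0.214]
contact_force: [-0.5, -1.3, -0.7]
opening: 0.0868
grasp_force: 0.0
```

Run:
```python
from h import *
go(.471,-.2369,.013,.209)
o=np.array([.4881,-.2333]); out=[]
for n in ('side','scene','wrist'):
    c=cap(n); im=c['color']; P=pts(c); q=loc(P,o,.209); hsv=cv2.cvtColor(im,cv2.COLOR_BGR2HSV).astype(int)
    s=(hsv[...,1]<70)&(hsv[...,2]>70)&(abs(q[...,1])<45)&(q[...,0]>-50)&(q[...,0]<5)
    t=q[s&(q[...,2]>54)&(q[...,2]<68)]
    if len(t)>10: print(n,'plate',len(t),np.percentile(t,[2,50,98],axis=0).round(1).tolist(),'tilt yaw',np.polyfit(t[:,1],t[:,0],1).round(3))
    m=(hsv[...,0]>20)&(hsv[...,0]<35)&(hsv[...,1]>120)&(abs(q[...,1])<30)&(abs(q[...,0])<20)&(q[...,2]>30); k=q[m]
    if len(k): print(n,'mark',len(k),np.percentile(k,[3,50,97],axis=0).round(1).tolist())
    ph=cv2.projectPoints(np.array([[o[0],o[1],.05]]),c['rvec'],c['tvec'],c['intrinsics'],None)[0].ravel(); x,y=np.round(ph).astype(int); print(n,x,y)
    if 60<x<500 and 50<y<370: out.append(cv2.resize(im[y-50:y+50,x-65:x+65],(390,300),interpolation=cv2.INTER_CUBIC))
cv2.imwrite('pics/place.png',np.hstack(out))
```

```text
t 8.97 at [ 0.3896 -0.1163  0.1551] [-3.1405 -0.0037  0.214 ] F [-0.5 -1.3 -0.7] open 0.0868 gf 0.0
row [0.0534 0.1353 0.1421] [-0.0011 -0.0037  0.005 ]
side plate 216 [[-8.0, -30.4, 54.4], [-5.4, -0.7, 61.0], [-0.7, 31.9, 65.1]] tilt yaw [ 0.007 -4.733]
side mark 3 [[-2.9, -0.2, 65.3], [-1.9, 0.5, 66.7], [-1.4, 1.4, 67.3]]
side 351 340
scene mark 26 [[-1.0, -4.2, 33.4], [2.7, -1.1, 52.5], [5.1, 1.9, 64.7]]
scene 182 200
wrist plate 743 [[-5.6, -28.1, 59.2], [-2.7, 2.7, 61.6], [0.3, 33.8, 66.4]] tilt yaw [ 0.005 -2.661]
wrist mark 15 [[0.9, -19.5, 30.1], [2.3, 1.0, 66.1], [3.3, 2.4, 67.7]]
wrist 451 114
```

View pics/place.png

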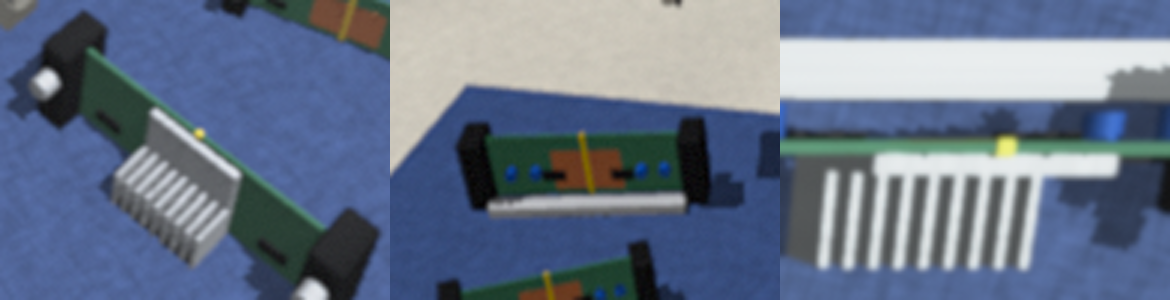

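The picture shows the plate flush along the card and near-centred on the mark. The scene view shows the back clear. I check the centring by ray casting.

```bash
cat > cen.py <<'E'
from h import *
def ray(c,uv,z):
    K=c["intrinsics"]; d=c["R"].T@np.array([(uv[0]-K[0,2])/K[0,0],(uv[1]-K[1,2])/K[1,1],1]); o=-c["R"].T@c["t"]
    return o+d*(z-o[2])/d[2]
def cen(n):
    o=np.array([.4881,-.2333]); c=cap(n); im=c['color']; hsv=cv2.cvtColor(im,cv2.COLOR_BGR2HSV).astype(int)
    q=loc(pts(c),o,.209)
    m=(hsv[...,0]>18)&(hsv[...,0]<36)&(hsv[...,1]>110)&(abs(q[...,1])<15)&(abs(q[...,0])<8)&(q[...,2]>60)
    v,u=np.nonzero(m); pm=ray(c,(u.mean(),v.mean()),.066); print(n,'mark',loc(pm,o,.209).round(1))
    # plate pixels along line at plate top: sample brightness along y at x=-4,z=62
    ys=np.arange(-45,45,.5); a=.209; W=np.array([[o[0]-.004*np.cos(a)-y/1000*np.sin(a),o[1]-.004*np.sin(a)+y/1000*np.cos(a),.0615] for y in ys])
    px=cv2.projectPoints(W,c['rvec'],c['tvec'],c['intrinsics'],None)[0].reshape(-1,2).astype(np.float32)
    S=cv2.remap(cv2.cvtColor(im,cv2.COLOR_BGR2HSV),px[None,:,0],px[None,:,1],cv2.INTER_LINEAR)[0]
    good=(S[:,1]<90)&(S[:,2]>90); print('   plate y',ys[good].min(),ys[good].max(),good.sum())
if __name__=="__main__": cen('wrist'); cen('side')
E
python3 cen.py
```

```text
wrist mark [ 1.5  0.9 66. ]
   plate y -31.5 42.5 141
side mark [-1.8  0.7 66. ]
   plate y -31.5 32.0 128
```

```bash
sed -i 's/\.004\*/.0025*/g' cen.py; python3 -c "
from cen import *
cen('wrist')
go(.5144,.2764,.2,-1.89)"
```

```text
wrist mark [ 1.7  0.8 66. ]
   plate y -31.0 31.5 126
t 9.27 at [ 0.3904 -0.1219  0.1542] [3.1416e+00 1.0000e-04 2.0770e-01] F [ 1.3 -0.8  0.1] open 0.0876 gf 0.0
row [ 0.2035 -0.3642 -0.0458] [1.0000e-04 0.0000e+00 2.0977e+00]
```

{"fn": "drive_tool", "kwargs": {
  "rows": [0.1, -0.182, -0.046, 0, 0, 1.04, 0.0876, 0.1, -0.182, -0.046, 0, 0, 1.04, 0.0876, 0.1, -0.182, -0.046, 0, 0, 1.04, 0.0876, 0.1, -0.182, -0.046, 0, 0, 1.04, 0.0876, 0.1, -0.182, -0.046, 0, 0, 1.04, 0.0876, 0.1, -0.182, -0.046, 0, 0, 1.04, 0.0876, 0.1, -0.182, -0.046, 0, 0, 1.04, 0.0876, 0.1, -0.182, -0.046, 0, 0, 1.04, 0.0876, 0.1, -0.182, -0.046, 0, 0, 1.04, 0.0876, 0.1, -0.182, -0.046, 0, 0, 1.04, 0.0876]
}}

```text
time_s: 10.1
ee_pos: [0.4506, 0.0767, 0.1997]
ee_rot: [3.14, 0.0, -0.838]
contact_force: [-0.4, -0.5, 0.2]
opening: 0.0877
grasp_force: 0.0
```

```bash
python3 -c "
from h import *
go(.5133,.2753,.2,-1.89)"
```

```text
t 10.1 at [0.4506 0.0767 0.1997] [ 3.1403e+00  2.0000e-04 -8.3840e-01] F [-0.4 -0.5  0.2] open 0.0877 gf 0.0
row [-0.1057 -0.1794 -0.0005] [ 1.3000e-03 -5.0000e-04  1.0516e+00]
```

{"fn": "drive_tool", "kwargs": {
  "rows": [-0.106, -0.179, 0, 0, 0, 1.052, 0.0876, -0.106, -0.179, 0, 0, 0, 1.052, 0.0876, -0.106, -0.179, 0, 0, 0, 1.052, 0.0876, -0.106, -0.179, 0, 0, 0, 1.052, 0.0876, -0.106, -0.179, 0, 0, 0, 1.052, 0.0876, -0.106, -0.179, 0, 0, 0, 1.052, 0.0876, -0.106, -0.179, 0, 0, 0, 1.052, 0.0876, -0.106, -0.179, 0, 0, 0, 1.052, 0.0876, -0.106, -0.179, 0, 0, 0, 1.052, 0.0876, -0.106, -0.179, 0, 0, 0, 1.052, 0.0876]
}}

```text
time_s: 10.93
ee_pos: [0.5115, 0.2756, 0.1995]
ee_rot: [3.141, -0.001, -1.883]
contact_force: [0.3, 0.8, 0.4]
opening: 0.0875
grasp_force: 0.0
```

```bash
cat > c.py <<'E'
from h import *
go(.5133,.2753,.1,-1.89)
o=np.array([.5133,.2753]); c=cap('wrist'); cv2.imwrite('pics/wc.png',c['color']); q=loc(pts(c),o,-.319)
hsv=cv2.cvtColor(c['color'],cv2.COLOR_BGR2HSV).astype(int); H,S,V=[hsv[...,i] for i in range(3)]
n=(np.abs(q[...,0])<45)&(np.abs(q[...,1])<40)
org=(H<15)&(S>150)&(V>60)&n&(q[...,2]>60)&(q[...,2]<140); tip=n&(q[...,2]>122)&(q[...,2]<140)&(V<70); rail=n&(q[...,2]>82)&(q[...,2]<88)&(S<80)
for a,m in(('org',org),('tip',tip),('tip-',tip&(q[...,0]<0)),('tip+',tip&(q[...,0]>0)),('rail',rail)):
    if m.sum(): print(a,m.sum(),np.percentile(q[m],[2,50,98],axis=0).round(1).tolist(),[int(x.mean()) for x in np.nonzero(m)])
E
python3 c.py
```

```text
t 10.93 at [0.5115 0.2756 0.1995] [ 3.1410e+00 -1.1000e-03 -1.8833e+00] F [0.3 0.8 0.4] open 0.0875 gf 0.0
row [-0.0003 -0.0018  0.0995] [ 0.0006 -0.0011  0.0067]
org 816 [[-24.5, -11.6, 66.4], [-4.9, -0.6, 101.8], [21.7, 14.7, 131.6]] [203, 282]
tip 393 [[-24.6, -8.8, 122.4], [-18.8, 0.2, 128.5], [20.5, 11.2, 131.8]] [212, 283]
tip- 208 [[-26.2, -9.1, 122.5], [-20.9, 0.2, 128.5], [-18.7, 11.1, 131.9]] [212, 308]
tip+ 185 [[16.4, -8.4, 122.2], [18.3, 0.0, 128.4], [21.1, 11.2, 131.7]] [212, 254]
rail 354 [[-3.8, -38.8, 82.9], [-1.0, -18.6, 84.3], [1.9, 38.6, 85.7]] [189, 281]
```

View pics/wc.png

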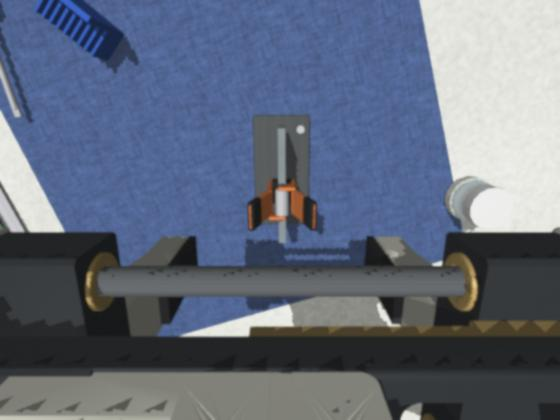

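The wrist view shows the clip centred between the fingers, with handle tips at (254,212) and (308,212), the rail vertical at column 281, and the jar clear at right. I descend and squeeze.

{"fn": "drive_tool", "kwargs": {
  "rows": [0, 0, 0.03, 0, 0, 0.005, 0.0876, 0, 0, 0.06, 0, 0, 0.005, 0.0876, 0, 0, 0.085, 0, 0, 0.005, 0.0876, 0, 0, 0.099, 0, 0, 0.005, 0.0876, 0, 0, 0.099, 0, 0, 0.005, 0.0876, 0, 0, 0.099, 0, 0, 0.005, 0.07, 0, 0, 0.099, 0, 0, 0.005, 0.06, 0, 0, 0.099, 0, 0, 0.005, 0.054, 0, 0, 0.099, 0, 0, 0.005, 0.048, 0, 0, 0.099, 0, 0, 0.005, 0.044]
}}

```text
time_s: 11.82
ee_pos: [0.5112, 0.2769, 0.1023]
ee_rot: [-3.141, 0.002, -1.887]
contact_force: [-1.2, 0.4, -0.9]
opening: 0.06
grasp_force: 0.0
```

{"fn": "drive_tool", "kwargs": {
  "rows": [0, 0, 0, 0, 0, 0, 0.04, 0, 0, 0, 0, 0, 0, 0.036, 0, 0, 0, 0, 0, 0, 0.032, 0, 0, 0, 0, 0, 0, 0.028, 0, 0, 0, 0, 0, 0, 0.02, 0, 0, 0, 0, 0, 0, 0.015, 0, 0, 0, 0, 0, 0, 0.015, 0, 0, 0, 0, 0, 0, 0.015]
}}

```text
time_s: 12.48
ee_pos: [0.5118, 0.2781, 0.1045]
ee_rot: [-3.139, 0.004, -1.886]
contact_force: [-7.3, 1.1, 21.3]
opening: 0.0245
grasp_force: 30.0
```

```bash
python3 c.py
```

```text
t 12.48 at [0.5118 0.2781 0.1045] [-3.1393  0.0039 -1.8863] F [-7.3  1.1 21.3] open 0.0245 gf 30.0
row [ 0.0022 -0.0023  0.0045] [-0.0023  0.0039  0.0037]
org 1299 [[-22.9, -11.5, 61.4], [-5.0, -7.7, 90.7], [19.9, 11.5, 120.7]] [229, 281]
tip 859 [[-16.5, -8.3, 122.4], [6.0, -7.0, 132.3], [14.6, 13.5, 137.1]] [266, 279]
tip- 422 [[-16.7, -8.4, 122.2], [-12.0, -7.0, 132.4], [-8.3, 13.1, 137.0]] [267, 305]
tip+ 437 [[6.0, -8.3, 122.6], [9.8, -6.9, 132.3], [14.8, 13.7, 137.1]] [266, 255]
rail 533 [[-3.4, -39.4, 83.1], [-0.6, -26.4, 84.3], [2.2, -12.1, 85.7]] [190, 280]
```

{"fn": "drive_tool", "kwargs": {
  "rows": [0, 0, -0.003, 0, 0, 0, 0.015, 0, 0, -0.006, 0, 0, 0, 0.015, 0, 0, -0.012, 0, 0, 0, 0.015, 0, 0, -0.022, 0, 0, 0, 0.015, 0, 0, -0.035, 0, 0, 0, 0.015, 0, 0, -0.05, 0, 0, 0, 0.015, 0, 0, -0.07, 0, 0, 0, 0.015, 0, 0, -0.09, 0, 0, 0, 0.015, 0, 0, -0.1, 0, 0, 0, 0.015, 0, 0, -0.1, 0, 0, 0, 0.015]
}}

```text
time_s: 13.37
ee_pos: [0.512, 0.2774, 0.2042]
ee_rot: [-3.139, 0.004, -1.888]
contact_force: [0.9, -0.1, -1.0]
opening: 0.0242
grasp_force: 29.9
```

```bash
cat > look.py <<'E'
from h import *
import sys
def look(tag):
    s=sensors.read_state(); tcp=np.array(s["ee_pos"]); yaw=s["ee_rot"][2]+np.pi/2
    go(.4855+.0,-.2339,.2,-1.362); outs=[]
    for n in('scene','side','wrist'):
        c=cap(n); im=c['color']; q=loc(pts(c),tcp[:2],yaw); q[...,2]-=tcp[2]*1000
        hsv=cv2.cvtColor(im,cv2.COLOR_BGR2HSV).astype(int); H,S,V=[hsv[...,i] for i in range(3)]
        m=(H<15)&(S>150)&(V>50)&(abs(q[...,0])<45)&(abs(q[...,1])<30)&(q[...,2]>-70)&(q[...,2]<45)
        if m.sum()>10:
            print(n,m.sum(),np.percentile(q[m],[2,50,98],axis=0).round(1).tolist())
            v,u=np.nonzero(m); y,x=int(np.clip(v.mean(),60,360)),int(np.clip(u.mean(),60,500)); print(x,y)
        else: y,x=200,280
        outs.append(cv2.resize(im[y-60:y+60,x-50:x+50],(266,320),interpolation=cv2.INTER_CUBIC))
    cv2.imwrite(f'pics/{tag}.png',np.hstack(outs))
look(sys.argv[1])
E
python3 look.py lift
```

```text
t 13.37 at [0.512  0.2774 0.2042] [-3.1391  0.0039 -1.8875] F [ 0.9 -0.1 -1. ] open 0.0242 gf 29.9
row [ 0.4941 -0.1341  0.0027] [-0.0034  0.0031 -0.5256]
scene 224 [[-15.0, -10.9, -50.4], [17.6, 0.7, -26.3], [26.2, 11.0, 5.6]]
385 183
side 57 [[-21.8, -16.1, -46.9], [-8.9, -11.5, -12.8], [11.0, 7.4, 11.5]]
221 141
wrist 1312 [[-22.3, -15.0, -49.5], [-4.9, -11.1, -18.9], [21.7, 8.0, 27.1]]
282 228
```

View pics/lift.png

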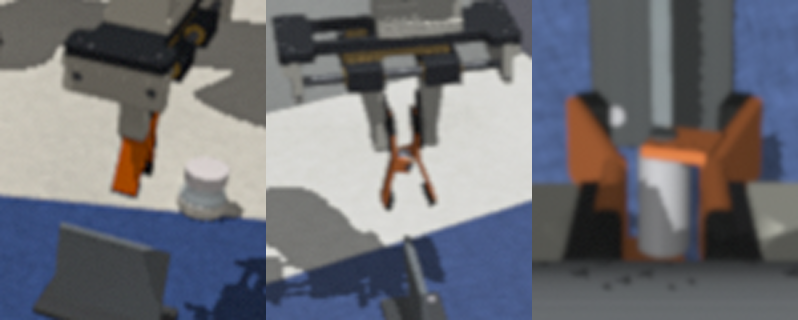

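The clip is held by its handles and its jaws gape below. I measure its extents relative to the TCP.

```bash
cat > ext.py <<'E'
from h import *
s=sensors.read_state(); tcp=np.array(s["ee_pos"]); yaw=s["ee_rot"][2]+np.pi/2; A=[]
for n in('scene','side','wrist'):
    c=cap(n); q=loc(pts(c),tcp[:2],yaw); q[...,2]-=tcp[2]*1000
    p=q[(abs(q[...,0])<45)&(abs(q[...,1])<30)&(q[...,2]>-85)&(q[...,2]<-2)]
    print(n)
    for a in range(-70,0,8):
        k=p[(p[:,2]>=a)&(p[:,2]<a+8)]
        if len(k)>3: print('  z',a,len(k),'x-',k[k[:,0]<0][:,0].min(initial=0).round(1),k[k[:,0]<0][:,0].max(initial=-99).round(1),'x+',k[k[:,0]>0][:,0].min(initial=99).round(1),k[:,0].max().round(1),'y',np.percentile(k[:,1],[2,98]).round(1))
    print('  low',np.sort(p[:,2])[:12:3].round(1))
E
python3 ext.py
```

```text
scene
  z -62 16 x- -16.3 -15.1 x+ 19.8 24.7 y [-11.8   6.7]
  z -54 43 x- -18.9 -10.8 x+ 16.6 27.0 y [-12.8   7.9]
  z -46 47 x- -16.4 -11.7 x+ 18.7 26.7 y [-12.8   7.5]
  z -38 41 x- -14.4 -12.6 x+ 15.9 23.4 y [-13.1   7.8]
  z -30 39 x- -14.7 -14.7 x+ 13.0 21.5 y [-13.3   8. ]
  z -22 46 x- 0.0 -99.0 x+ 4.3 19.1 y [-13.5  11.3]
  z -14 40 x- -6.5 -4.3 x+ 0.4 15.9 y [-12.1  11.6]
  z -6 11 x- -6.9 -2.9 x+ 8.5 14.6 y [ 4.8 10. ]
  low [-58.3 -57.1 -56.9 -56.2]
side
  z -62 8 x- -20.8 -15.9 x+ 17.4 22.2 y [-13.6  -9.3]
  z -54 28 x- -23.8 -12.2 x+ 15.0 22.7 y [-15.    5.9]
  z -46 34 x- -22.5 -13.1 x+ 13.6 22.7 y [-15.5   6.6]
  z -38 19 x- -19.6 -14.0 x+ 16.2 19.7 y [-14.1   8.7]
  z -30 16 x- -17.1 -10.8 x+ 12.6 17.0 y [-14.1   6.4]
  z -22 35 x- -15.0 -1.7 x+ 0.2 16.0 y [-16.    8.9]
  z -14 57 x- -11.9 -0.3 x+ 0.3 13.2 y [-17.6  12.2]
  z -6 13 x- -11.6 -1.1 x+ 8.6 11.4 y [-14.7   2.7]
  low [-58.2 -56.  -54.3 -53.1]
wrist
  z -62 28 x- -21.3 -15.8 x+ 17.2 23.3 y [-12.  -11.1]
  z -54 212 x- -23.8 -12.6 x+ 14.0 25.5 y [-11.8   8.2]
  z -46 297 x- -21.8 -12.5 x+ 14.0 23.6 y [-11.6   6.9]
  z -38 175 x- -19.2 -13.5 x+ 15.4 21.2 y [-11.4   4.1]
  z -30 158 x- -16.6 -11.7 x+ 13.2 18.6 y [-11.2   0.2]
  z -22 244 x- -14.1 -0.0 x+ 0.5 16.2 y [-14.9  11.5]
  z -14 1058 x- -11.3 -0.0 x+ 0.0 13.8 y [-14.   11.3]
  z -6 99 x- -11.1 -1.0 x+ 8.6 13.7 y [-13.4   5. ]
  low [-58.1 -57.2 -56.2 -55.8]
```

{"fn": "drive_tool", "kwargs": {
  "rows": [0.01, -0.003, 0, 0, 0, -0.01, 0.015, 0.03, -0.008, 0, 0, 0, -0.03, 0.015, 0.06, -0.016, 0, 0, 0, -0.06, 0.015, 0.09, -0.024, 0, 0, 0, -0.1, 0.015, 0.12, -0.032, 0, 0, 0, -0.13, 0.015, 0.15, -0.04, 0, 0, 0, -0.16, 0.015, 0.18, -0.048, 0, 0, 0, -0.19, 0.015, 0.21, -0.056, 0, 0, 0, -0.22, 0.015, 0.235, -0.063, 0, 0, 0, -0.25, 0.015, 0.246, -0.066, 0, 0, 0, -0.263, 0.015]
}}

```text
time_s: 14.5
ee_pos: [0.4956, 0.0192, 0.2009]
ee_rot: [3.141, -0.001, -1.624]
contact_force: [0.1, 0.3, -0.9]
opening: 0.0244
grasp_force: 29.9
```

```bash
python3 -c "
from h import *
go(.4846,-.2322,.2,-1.362)"
```

```text
t 14.5 at [0.4956 0.0192 0.2009] [ 3.1405e+00 -6.0000e-04 -1.6243e+00] F [ 0.1  0.3 -0.9] open 0.0244 gf 29.9
row [ 0.2516 -0.0024  0.001 ] [ 0.0011 -0.0005 -0.2623]
```

{"fn": "drive_tool", "kwargs": {
  "rows": [0.01, 0, 0, 0, 0, -0.01, 0.015, 0.03, 0, 0, 0, 0, -0.03, 0.015, 0.06, -0.001, 0, 0, 0, -0.06, 0.015, 0.09, -0.001, 0, 0, 0, -0.1, 0.015, 0.12, -0.001, 0, 0, 0, -0.13, 0.015, 0.15, -0.002, 0, 0, 0, -0.16, 0.015, 0.18, -0.002, 0, 0, 0, -0.19, 0.015, 0.21, -0.002, 0, 0, 0, -0.22, 0.015, 0.24, -0.002, 0, 0, 0, -0.25, 0.015, 0.252, -0.002, 0, 0, 0, -0.262, 0.015]
}}

```text
time_s: 15.33
ee_pos: [0.4841, -0.2325, 0.2006]
ee_rot: [3.14, -0.0, -1.362]
contact_force: [-0.5, 0.3, -0.5]
opening: 0.0245
grasp_force: 29.9
```

{"fn": "drive_tool", "kwargs": {
  "rows": [0, 0, 0, 0, 0, 0, 0.015, 0, 0, 0, 0, 0, 0, 0.015, 0, 0, 0, 0, 0, 0, 0.015]
}}

```text
time_s: 15.58
ee_pos: [0.4848, -0.2293, 0.2009]
ee_rot: [3.141, 0.0, -1.363]
contact_force: [1.0, 0.6, -0.6]
opening: 0.0248
grasp_force: 29.9
```

```bash
python3 -c "
from h import *
go(.4846,-.2322,.15,-1.362)"; python3 ext.py
```

```text
t 15.58 at [ 0.4848 -0.2293  0.2009] [ 3.1409e+00  3.0000e-04 -1.3633e+00] F [ 1.   0.6 -0.6] open 0.0248 gf 29.9
row [0.0029 0.0007 0.0509] [ 0.0007  0.0003 -0.0013]
scene
  z -62 9 x- -20.9 -15.7 x+ 16.5 21.9 y [-6.9  5.8]
  z -54 40 x- -23.7 -12.9 x+ 20.0 26.2 y [-13.1   7.2]
  z -46 44 x- -18.4 -10.4 x+ 16.6 25.7 y [-14.2   6.9]
  z -38 37 x- -17.1 -13.0 x+ 14.1 23.2 y [-12.8   7. ]
  z -30 27 x- 0.0 -99.0 x+ 12.3 20.0 y [-12.8   6.9]
  z -22 37 x- 0.0 -99.0 x+ 2.2 17.5 y [-15.8  10.8]
  z -14 44 x- -12.0 -2.5 x+ 0.8 16.2 y [-14.5  11.5]
  z -6 9 x- -8.5 -6.9 x+ 6.7 15.7 y [ 3.2 10.8]
  low [-58.4 -57.4 -55.6 -53.8]
side
  z -62 20 x- -22.9 -18.7 x+ 15.9 21.0 y [-12.2   7.1]
  z -54 70 x- -25.1 -16.4 x+ 13.2 22.2 y [-12.2   8. ]
  z -46 98 x- -24.5 -13.4 x+ 13.1 20.5 y [-12.2   8.5]
  z -38 79 x- -22.3 -16.1 x+ 14.4 19.6 y [-11.8   8.8]
  z -30 53 x- -19.1 -13.7 x+ 12.3 17.4 y [-11.8   8.6]
  z -22 45 x- -17.0 -1.8 x+ 0.4 12.8 y [-15.   -3.1]
  z -14 79 x- -13.4 -0.0 x+ 0.0 10.6 y [-14.9  -3.5]
  z -6 24 x- -13.1 -2.9 x+ 7.4 11.5 y [-13.2  -2.3]
  low [-58.7 -56.4 -56.  -55.7]
wrist
  z -62 17 x- -20.7 -15.9 x+ 18.3 24.0 y [-11.8 -10.9]
  z -54 196 x- -23.0 -11.5 x+ 14.6 25.9 y [-11.9   8.4]
  z -46 305 x- -21.5 -12.0 x+ 14.6 24.5 y [-11.5   7.1]
  z -38 168 x- -18.8 -12.9 x+ 16.7 21.9 y [-11.3   4.4]
  z -30 161 x- -16.1 -11.2 x+ 14.5 19.7 y [-11.2   0.5]
  z -22 230 x- -14.0 -0.0 x+ 0.5 17.3 y [-14.8  11.4]
  z -14 1059 x- -11.2 -0.0 x+ 0.0 14.4 y [-14.3  11.5]
  z -6 112 x- -10.6 -0.5 x+ 9.2 13.7 y [-13.9   2.6]
  low [-57.2 -55.2 -55.  -54.6]
```

{"fn": "drive_tool", "kwargs": {
  "rows": [0.001, 0, 0.01, 0, 0, 0, 0.015, 0.002, 0, 0.025, 0, 0, 0, 0.015, 0.002, 0, 0.04, 0, 0, 0, 0.015, 0.002, 0, 0.055, 0, 0, 0, 0.015, 0.002, 0, 0.065, 0, 0, 0, 0.015, 0.002, 0, 0.07, 0, 0, 0, 0.015, 0.002, 0, 0.07, 0, 0, 0, 0.015, 0.002, 0, 0.07, 0, 0, 0, 0.015]
}}

```text
time_s: 16.4
ee_pos: [0.4859, -0.2314, 0.1314]
ee_rot: [3.141, -0.0, -1.362]
contact_force: [0.9, 0.3, -0.5]
opening: 0.0247
grasp_force: 29.9
```

```bash
cat > rel.py <<'E'
from h import *
import sys
go(.4846,-.2322,.1,-1.362)
o=np.array([.4881,-.2333]); outs=[]
for n in('scene','side','wrist'):
    c=cap(n); im=c['color']; q=loc(pts(c),o,.209); hsv=cv2.cvtColor(im,cv2.COLOR_BGR2HSV).astype(int); H,S,V=[hsv[...,i] for i in range(3)]
    near=(abs(q[...,0])<45)&(abs(q[...,1])<35)
    org=near&(H<15)&(S>150)&(V>50)&(abs(q[...,0])>6)&(q[...,2]>30)
    for s in(-1,1):
        k=q[org&(q[...,0]*s>0)&(q[...,2]<float(sys.argv[2]))]
        if len(k)>5: print(n,'jaw',s,len(k),np.percentile(k,[2,50,98],axis=0).round(1).tolist())
    t=q[near&(abs(q[...,0])<10)&(q[...,2]>57)&(q[...,2]<70)]
    if len(t)>5: print(n,'card/plate',len(t),np.percentile(t,[2,50,98],axis=0).round(1).tolist())
    x,y=np.round(cv2.projectPoints(np.array([[o[0],o[1],.075]]),c['rvec'],c['tvec'],c['intrinsics'],None)[0].ravel()).astype(int); print(x,y)
    x,y=np.clip(x,65,495),np.clip(y,60,360)
    outs.append(cv2.resize(im[y-60:y+60,x-65:x+65],(266,246),interpolation=cv2.INTER_CUBIC))
cv2.imwrite(f'pics/{sys.argv[1]}.png',np.hstack(outs))
E
python3 rel.py r1 95
```

```text
t 16.4 at [ 0.4859 -0.2314  0.1314] [ 3.1414e+00 -2.0000e-04 -1.3623e+00] F [ 0.9  0.3 -0.5] open 0.0247 gf 29.9
row [0.0005 0.0014 0.0314] [ 0.0002 -0.0002 -0.0003]
scene jaw -1 9 [[-21.2, 2.4, 85.1], [-17.8, 3.4, 90.6], [-12.9, 8.5, 93.8]]
scene jaw 1 52 [[6.3, -9.2, 40.7], [19.3, 0.8, 86.6], [25.1, 20.2, 94.4]]
scene card/plate 76 [[-2.4, -33.9, 57.2], [1.8, 2.1, 61.2], [4.4, 32.2, 67.3]]
181 192
side jaw -1 82 [[-26.5, -9.9, 80.4], [-24.3, -1.2, 86.5], [-21.6, 9.7, 94.2]]
side card/plate 152 [[-7.7, -33.3, 57.3], [-2.5, -15.9, 62.0], [1.3, 31.1, 67.3]]
353 331
wrist jaw -1 112 [[-23.3, -10.0, 82.5], [-21.4, -4.8, 90.2], [-18.7, 6.5, 94.9]]
wrist jaw 1 99 [[17.4, -9.8, 83.2], [20.7, -5.3, 90.3], [22.3, 6.7, 94.9]]
wrist card/plate 588 [[-5.4, -33.2, 59.8], [-1.0, -14.7, 62.0], [2.5, 2.5, 66.4]]
281 216
```

{"fn": "drive_tool", "kwargs": {
  "rows": [0, 0.001, 0.002, 0, 0, 0, 0.015, 0, 0.0013, 0.008, 0, 0, 0, 0.015, 0, 0.0013, 0.016, 0, 0, 0, 0.015, 0, 0.0013, 0.024, 0, 0, 0, 0.015, 0, 0.0013, 0.031, 0, 0, 0, 0.015, 0, 0.0013, 0.031, 0, 0, 0, 0.015, 0, 0.0013, 0.031, 0, 0, 0, 0.015, 0, 0.0013, 0.031, 0, 0, 0, 0.015]
}}

```text
time_s: 17.22
ee_pos: [0.4845, -0.2318, 0.1002]
ee_rot: [3.141, -0.0, -1.363]
contact_force: [-0.4, -0.5, 0.4]
opening: 0.0245
grasp_force: 29.9
```

```bash
python3 rel.py r2 70; python3 -c "
from cen import *
cen('side')"
```

```text
t 17.22 at [ 0.4845 -0.2318  0.1002] [ 3.1413e+00 -1.0000e-04 -1.3627e+00] F [-0.4 -0.5  0.4] open 0.0245 gf 29.9
row [ 0.0004 -0.      0.0002] [ 0.0003 -0.0001 -0.0007]
scene jaw -1 7 [[-23.1, 2.1, 56.0], [-18.7, 5.0, 60.1], [-15.8, 8.1, 66.5]]
scene jaw 1 78 [[11.4, -11.4, 44.1], [18.6, -1.4, 58.6], [23.5, 10.5, 68.6]]
scene card/plate 67 [[-2.1, -34.3, 57.3], [1.6, 9.1, 62.3], [4.7, 33.7, 67.3]]
181 192
side jaw -1 58 [[-28.0, -9.7, 49.2], [-25.9, -4.8, 54.7], [-22.3, 9.8, 69.2]]
side card/plate 122 [[-7.3, -34.2, 57.6], [-2.6, -19.8, 62.2], [1.7, -4.8, 66.8]]
353 331
wrist jaw -1 180 [[-25.0, -9.6, 51.4], [-22.2, -4.8, 61.2], [-18.7, 6.8, 69.7]]
wrist jaw 1 157 [[13.8, -9.7, 53.3], [18.0, -5.2, 62.5], [20.2, 5.9, 69.7]]
wrist card/plate 540 [[-5.1, -33.5, 59.7], [-0.7, -19.1, 61.9], [2.4, -6.1, 66.1]]
278 232
side mark [nan nan nan]
   plate y -31.5 12.0 72cen.py:9: RuntimeWarning: Mean of empty slice.
  v,u=np.nonzero(m); pm=ray(c,(u.mean(),v.mean()),.066); print(n,'mark',loc(pm,o,.209).round(1))
  ret = ret.dtype.type(ret / rcount)
```

View pics/r2.png

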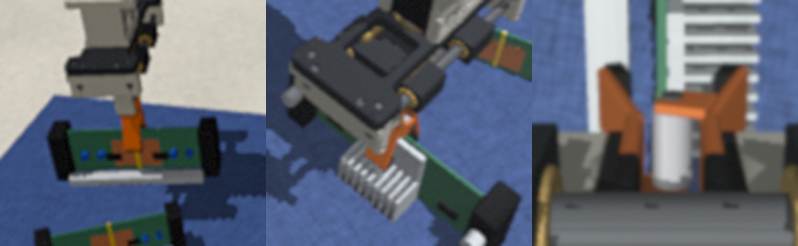

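The last picture shows one jaw behind the card on the copper side at (133,125) and the other in front of the plate above the fins at (380,155). The stack lies midway between them, the sink is still flush, and the wrist force is near zero.

```bash
python3 -c "
from rig import env
print(env.sign_off())"
```

```text
the job is handed in; nothing more can be done
None
```

The heat sink stands released, flush against the card and within about 1 mm of the yellow mark; the clip is held squeezed open there, one jaw behind the card and one in front of the plate, tips about 20 mm below the top edges with no contact measured, and the job is handed in; one check picture was 1170 pixels wide, over your 800 limit.

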